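# Scrub the leaning glass with the long brush

## Task

Take the long brush from the fork of its stand and gently scrub out the tall glass that leans in the bamboo rack with two full strokes: each time right down to the bottom of the glass and back up until bristles come out above the rim. Then hang the brush back in the fork of its stand by its collar, upright, let go, and leave the bottle, the condiment box and the small glasses standing where they are.

Things in the scene. Friction and masses are not known exactly. Their poses are not given: they have to be found in the camera images.
- brush_grip (a point): Middle of the brush's square wooden grip (22 x 22 mm, faces square to x and y; z up the brush's axis). Rigid brush, 204 mm, 90 g, round below the grip. From the tip: bristle head 44 mm diameter, to 60 mm; steel shaft 12 mm diameter; black collar 42 mm diameter, 135 to 140 mm; grip, 140 to 204 mm. This point: 172 mm from the tip. It hangs upright by its collar in the stand's fork.
- brush_tip (a point): The lower end of the brush, centre of the tip of the bristle head, on the brush's axis; z points up the handle.
- glass: Tall frosted tumbler, outer diameter 72 mm, inner 64 mm, 128 mm long, 120 mm deep inside. Clipped in a fixed bamboo rack, it leans 30 degrees from vertical, roughly sideways, mouth to the robot's right. Origin: centre of its underside; z along its axis out of the mouth (inside bottom at z = 8 mm, mouth at z = 128 mm). Nothing stands above the mouth. It stands left of the stand.
- stand: Fixed brush stand. Origin on the table under the hanging place; x points from the open front to the post at the back, z up. Steel fork, 8 mm thick, upper face at z = 175 mm; its slot runs along x, 22 mm wide, centred on y = 0, open at x = -45 mm, closed at x = 14 mm; arms 16 mm wide. Hung brush: tip at z = 40, grip middle at z = 212 mm. Nothing rises above the fork.
- soju_a_mid (a point): Middle (half-way up) of a small frosted soju glass, 52 mm in diameter, 62 mm tall, standing loose on the table between the rack and the stand; leave it alone.
- soju_b_mid (a point): Middle of the same kind of glass standing on the bamboo tray at the far side; leave it alone.
- bottle_mid (a point): Middle of an empty green bottle, 64 mm in diameter, 202 mm tall, standing on the tray; leave it alone.
- condiment_mid (a point): Middle of a closed black condiment box, 74 x 104 x 52 mm, on the tray; leave it alone.

How it is judged:
By the outcome, as a careful person would: the job done as asked, in the order asked, and still so for the second after the job is handed in, with the robot touching nothing.
It also fails if it takes over 54 s, if anything falls off the work surface, if the arm or the gripper's body presses on something with over 40 N, if the wrist force passes 120 N, or if a joint passes its speed limit or range.

## Robot

A 7-joint arm with a two-finger parallel gripper is mounted at the origin on the work surface. World frame = base frame: x ahead of the robot, y to its left, z up, the work surface at z = 0. Lengths are in mm, angles in rad, forces in N, time in s.
With the tool pointing down it reaches from about 425 to 875 mm from the base axis. Payload 9.9 kg.
Tool frame: the origin (TCP) lies between the finger pads; the fingertips stand 17 mm ahead of it and the grasp point (between the pads) lies 2 mm behind it; z points along the fingers, y is the line along which they close (so a half turn about z gives the same grasp; the last joint's range is limited). The gripper opens to 85 mm and grips with 20 to 120 N. Pads are 22 mm wide; open, the fingers measure 114 mm over their backs; the gripper's body (76 mm by 85 mm) begins 54 mm behind the grasp point. The pads swing forward as they close: fully open they stand 13 mm farther back than shut.
Start: joints at [-1.195, 0.576, 0.025, 1.437, -0.015, 1.129, -0.057], TCP at [299.538, 604.902, 227.389] pointing down, gripper open.
Joint ranges: [-2.76, 2.76], [-0.34, 2.15], [-1.52, 1.57], [0.19, 2.46], [-1.09, 4.23], [0.17, 1.99], [-2.82, 2.82]. Speed limits (rad/s): [2.22, 2.22, 3.01, 3.01, 3.14, 3.14, 3.14].

## Interface

Orientations are given as a unit quaternion [w, x, y, z].
In Python, from rig import monitor, eyes, manip gives the robot as it stands.
- The arm moves only by the tool drive_tool, never from a script. Its arguments are lists of equal length, an entry for each row: "claw": the gripper command: -1 is fully open, 1 is shut, values between are in proportion; "slide": the shift along the tool's x, y, z each as a share of 1000 mm, from -1 to 1, a list of three; "angular": the turn, a rotation vector about the tool's x, y, z each as a share of 180 degrees, from -1 to 1, a list of three. A call has exactly 5 rows; each row is the pose to reach, as a shift and turn from the pose commanded when the call began, along the tool's axes at that moment, turning the shorter way round; what a row does not reach only later rows make up. A row lasts 1/8 s, in which the tool goes at most 62.5 mm and 10.7 degrees, less where a joint would pass 70% of its speed; a pose out of reach is approached as far as the arm can. A call with a number of a shift or a turn outside -1 to 1 is refused whole. A call with a gripper value outside its range is refused whole. The fingers move at their own pace and stop on an object; "newtons" is the grip in N (left out, the last holds). Time passes only in rows, so rows that repeat a pose let the fingers close, or fill a call up. It gives the time, the measured TCP pose, the force, the opening and the grip force at its end, in the units of the state.
- monitor.state(): the state, without advancing time (a new reading comes with each control period).
- eyes.camera(name): name is "scene" or "top" or "wrist"; returns a dict with "frame" (384x512x3 uint8, red, green, blue), "depth" (384x512 float32, mm along the optical axis (not along the pixel's ray), 0 where there is no reading), "intrinsics" (3x3 intrinsics, pixels), "k1" (the pictures are not rectified: a ray, as slopes to the right and down, at radius r is drawn at 1 + k1 r^2 times it, then the intrinsics apply), "extrinsics" (4x4, takes a point from world to camera coordinates). Camera axes: x right, y up, looking along -z (the intrinsics and any distortion apply to the point x, -y, -z); pixel columns grow to the right and rows downward; lengths in mm; the calibration is good to about 2 mm. A picture is of the moment at which its call begins.
- manip.finish_job(): hands the job in; it is judged then, once.
The state is a dict: "time_s": time; "qpos": joint angles; "qvel": joint speeds; "tau": joint torques, N m; "eef_pos": TCP position; "eef_rot": TCP orientation; "wrist_force": force on the tool from outside, world axes, zero at the start; "torque": the same for the moment, N m; "grip_width": finger opening in mm; "grip_force": force on a finger pad.
Only numpy, scipy, OpenCV 4.12 (cv2) and the standard library are available. Lean on these libraries where they do the work, as an engineer would, in place of code of your own. Each camera call takes 0.05 s, during which the arm holds its last target. There are 200 camera calls.

## Working session

There is one attempt and no reset: what is moved stays moved. The work goes in short steps, Python scripts to look and compute and a tool call to move; the robot and the scene stay as the last step left them, time stands still between calls to the robot, and variables do not carry over. Pictures are saved under pics/ and viewed, at most 10 in all, crops included, and the job is handed in when it is done.

Besides the shell and the picture viewer there is one more tool, called after "Emit:" by a JSON object that holds its "api" and its "payload", one argument or row to a line. drive_tool: Moves the arm, as the interface text tells. Its arguments: {"type":"object","properties":{"claw":{"type":"array"},"slide":{"type":"array"},"angular":{"type":"array"},"newtons":{"type":"number"}},"required":["claw","slide","angular"]}

```bash
mkdir -p pics
cat > h.py <<'E'
import numpy as np, cv2
from scipy.spatial.transform import Rotation as R
from rig import monitor, eyes, manip
def snap(n,f):
    c=eyes.camera(n); np.savez(f'pics/{f}.npz',**{k:np.array(v) for k,v in c.items()})
    cv2.imwrite(f'pics/{f}.png',c['frame'][:,:,::-1]); return c
def load(f): return dict(np.load(f'pics/{f}.npz'))
def world(c,u,v,d=None):
    K=c['intrinsics'];k1=float(c['k1']);u=np.asarray(u,float);v=np.asarray(v,float)
    if d is None: d=c['depth'][v.astype(int),u.astype(int)]
    X=(u-K[0,2])/K[0,0];Y=(v-K[1,2])/K[1,1]
    x,y=X,Y
    for _ in range(10):
        s=1+k1*(x*x+y*y); x,y=X/s,Y/s
    p=np.stack([x*d,-y*d,-d],-1); E=c['extrinsics']
    return (p-E[:3,3])@E[:3,:3]
def cloud(c):
    v,u=np.mgrid[:384,:512]; return world(c,u,v)
def st():
    s=monitor.state(); q=s['eef_rot']; return s,np.array(s['eef_pos']),R.from_quat(np.roll(q,-1))
E
python3 - <<'E'
from h import *
s,p,r=st();print(s);print(r.as_matrix().round(3))
a=snap('scene','s0');b=snap('top','t0')
for c in(a,b):print(c['k1'],c['intrinsics'],(-c['extrinsics'][:3,:3].T@c['extrinsics'][:3,3]).round())
cv2.imwrite('pics/both.png',cv2.resize(np.vstack([a['frame'],b['frame']])[:,:,::-1],(400,600)))
E
```

```text
{'time_s': 0.0, 'qpos': array([-1.19480359,  0.57651519,  0.02485258,  1.43790221, -0.01498468,
        1.12901005, -0.05648571]), 'qvel': array([ 0.00036399, -0.00101764, -0.00142536,  0.00041082,  0.00088084,
        0.00067476, -0.00042016]), 'tau': array([-7.09160031e-04, -7.65761018e+01,  2.25000009e+00, -2.85980165e+01,
        1.52469997e-02,  1.25430422e-02,  1.24265969e-05]), 'eef_pos': array([299.33980903, 604.48353171, 226.55628832]), 'eef_rot': array([-1.36921525e-04,  2.27853219e-01,  9.73695142e-01, -8.13613464e-04]), 'wrist_force': array([-0.45715353,  0.55261693,  0.45288807]), 'torque': array([-0.05004945, -0.03834652, -0.01417415]), 'grip_force': 0.0, 'grip_width': 85.19375239767311}
[[-0.896  0.444 -0.001]
 [ 0.444  0.896 -0.002]
 [-0.    -0.002 -1.   ]]
-0.16067206297464273 [[471.50649851   0.         253.21878901]
 [  0.         471.50649851 190.11875699]
 [  0.           0.           1.        ]] [1004.  559.  917.]
-0.06571577072005148 [[405.34085938   0.         255.051234  ]
 [  0.         405.34085938 192.66822973]
 [  0.           0.           1.        ]] [ 557.   12. 1069.]
```

View pics/s0.png

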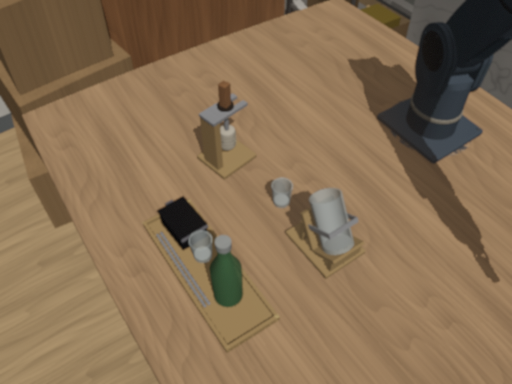

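View pics/t0.png

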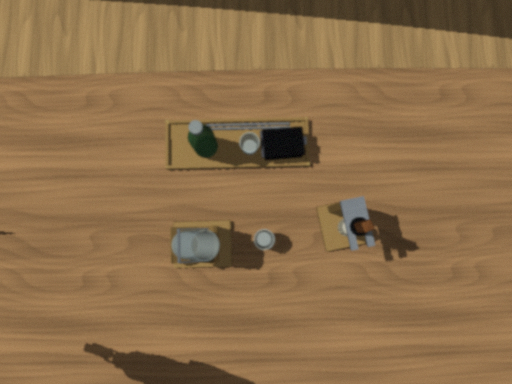

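Scene view: the brush hangs in its stand at (225,100), the leaning glass is at (332,220), the soju glass at (281,190), and the tray group sits at lower left. Top view: stand and brush are at (358,225), the glass at (197,245) with its mouth towards the right, and soju_a at (264,239).

Run:
```python
from h import *
a=load('s0');b=load('t0')
def crop(c,x0,y0,x1,y1,w,h): return cv2.resize(c['frame'][y0:y1,x0:x1,::-1],(w,h),interpolation=cv2.INTER_CUBIC)
g=np.vstack([np.hstack([crop(b,310,190,390,250,400,300),crop(b,160,215,240,275,400,300)]),np.hstack([crop(a,185,75,265,135,400,300),crop(a,290,180,370,240,400,300)])])
cv2.imwrite('pics/crops.png',g)
P=cloud(b)
for nm,(x0,y0,x1,y1) in dict(stand=(310,190,390,255),glass=(160,215,240,275)).items():
    print(nm)
    Z=P[y0:y1:3,x0:x1:3,2]
    print('cols',list(range(x0,x1,3)))
    for i,row in enumerate(Z): print(y0+3*i,' '.join('%d'%z for z in row))
```

```text
stand
cols [310, 313, 316, 319, 322, 325, 328, 331, 334, 337, 340, 343, 346, 349, 352, 355, 358, 361, 364, 367, 370, 373, 376, 379, 382, 385, 388]
190 -2 -1 0 -2 0 1 4 1 0 -1 0 0 0 -5 3 1 1 2 1 0 1 1 -1 0 2 -1 -2
193 0 0 -1 0 2 1 4 0 4 -2 -3 0 3 -1 2 -1 1 1 2 0 0 2 0 2 2 1 1
196 2 2 0 0 3 -1 0 0 0 -1 2 -3 2 0 0 0 0 175 3 3 0 -4 0 -2 -2 -1 1
199 0 3 0 -1 1 0 2 1 -2 6 0 0 175 177 175 176 177 174 174 1 0 -2 0 0 4 0 0
202 -1 1 0 1 -1 -2 0 1 1 11 176 176 175 174 174 175 174 173 176 -2 -1 -2 -2 -1 -5 -2 2
205 0 0 1 0 15 13 16 71 108 137 169 172 177 176 175 174 175 173 176 0 0 -1 0 2 0 6 1
208 2 -1 16 13 1068 15 27 65 99 131 160 173 177 174 177 175 173 174 176 -1 -1 0 1 0 1 2 -1
211 0 0 2 16 11 15 18 57 93 10 12 175 172 176 173 176 177 175 174 177 -1 1 0 2 -3 0 0
214 1 1 1 14 14 14 15 15 14 16 15 173 173 173 175 173 177 174 175 174 0 2 1 -2 0 0 0
217 0 3 0 12 15 13 16 15 16 16 15 174 176 174 176 175 180 179 176 176 3 1 1 0 0 1 0
220 1 0 1 13 12 12 14 14 17 14 57 89 172 174 180 178 180 185 215 242 245 -1 0 0 0 2 0
223 1 0 1 7 14 17 14 14 16 12 80 95 171 176 182 191 221 245 244 244 246 0 -1 0
[... 1887 characters left out ...]
35 155 172 40 37 43 59 75 90 104 123 135 14 10 16 15 1 0 0
251 3 1 0 0 59 78 114 113 132 145 167 38 35 49 65 78 100 113 127 137 12 15 12 12 -2 1 -2
254 2 1 1 1 58 58 115 98 120 136 156 166 54 66 80 96 106 124 137 98 13 15 15 13 3 -3 3
257 -1 0 4 2 62 57 112 75 96 117 137 155 164 92 103 115 128 143 144 102 15 15 12 19 0 0 0
260 0 0 0 0 56 54 113 48 45 39 34 32 133 160 156 154 150 91 106 100 19 12 11 14 1 -3 -1
263 3 -3 0 0 61 55 15 13 15 17 10 11 15 12 15 15 14 88 107 106 14 17 9 13 2 -2 0
266 0 1 -2 3 -2 13 13 13 13 16 14 14 16 15 15 13 14 15 15 11 14 14 14 11 1 1 0
269 0 0 0 0 -2 0 0 0 0 0 1 -3 -1 0 0 0 1 -1 4 0 0 1 0 2 -6 0 0
272 -1 0 1 1 3 0 -2 1 2 1 -1 0 0 0 0 0 -3 -4 0 0 0 3 -3 -1 0 3 0
```

View pics/crops.png

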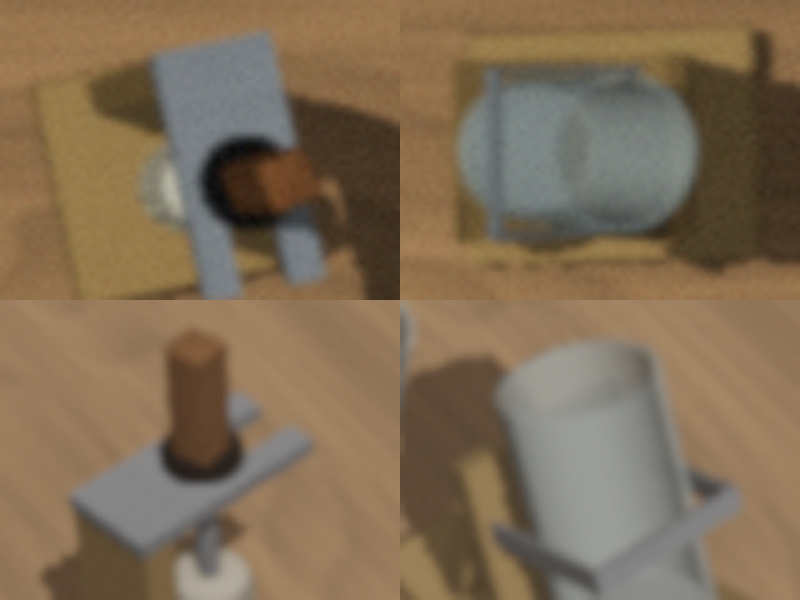

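Run:
```python
from h import *
from scipy.optimize import least_squares
a=load('s0');b=load('t0')
for nm,c,bx in(('top',b,(325,190,395,260)),('scene',a,(185,75,265,140))):
    P=cloud(c);S=P[bx[1]:bx[3],bx[0]:bx[2]].reshape(-1,3)
    F=S[(abs(S[:,2]-175)<4)]
    rect=cv2.minAreaRect(F[:,:2].astype(np.float32));print(nm,'fork rect',rect,cv2.boxPoints(rect).round(1).tolist())
    T=S[(S[:,2]>240)&(S[:,2]<250)];print('griptop',len(T),T.mean(0).round(1),np.ptp(T,axis=0), cv2.minAreaRect(T[:,:2].astype(np.float32)))
    C=S[(S[:,2]>177.5)&(S[:,2]<183)];print('collar',np.median(C,0))
# glass
P=cloud(b)
O=P[232:259,181:194].reshape(-1,3); I=P[236:255,200:216].reshape(-1,3)
O=O[O[:,2]>70]; I=I[(I[:,2]>45)]
Pa=cloud(a); v,u=np.mgrid[200:236,318:345]; A=Pa[200:236,318:345].reshape(-1,3)
def f(x,O,I):
    d=np.array([np.sin(x[2])*np.cos(x[3]),np.sin(x[2])*np.sin(x[3]),np.cos(x[2])]);p=np.array([x[0],x[1],80])
    D=lambda Q:np.linalg.norm(np.cross(Q-p,d),axis=1)
    return np.r_[D(O)-36,D(I)-32]
x0=[433,165,np.pi/6,-np.pi/2]
for OO,II in((O,I),(O[:0],I),(O,I[:0]),(np.r_[O,A],I)):
    r=least_squares(f,x0,args=(OO,II),loss='soft_l1',f_scale=2);print(r.x.round(2),np.degrees(r.x[2:]).round(1),np.abs(r.fun).mean().round(2))
r=least_squares(f,x0,args=(O,I),loss='soft_l1',f_scale=2);x=r.x
d=np.array([np.sin(x[2])*np.cos(x[3]),np.sin(x[2])*np.sin(x[3]),np.cos(x[2])]);p=np.array([x[0],x[1],80])
for nm,Q in (('all top',P[222:266,168:222].reshape(-1,3)),('sc',Pa[180:260,295:370].reshape(-1,3))):
    t=(Q-p)@d; D=np.linalg.norm(np.cross(Q-p,d),axis=1)
    w=(D<37.5)&(D>29); print(nm,'axial hist',np.histogram(t[w],bins=np.arange(-100,120,5)))
    w=D<22; print('bottom',np.histogram(t[w],bins=np.arange(-100,80,4)))
print(d)
print('soju a',np.median(P[231:248,256:272].reshape(-1,3),0), [P[y,x].round() for y,x in((231,264),(239,264),(247,264))])
```

```text
top fork rect ((569.3292846679688, -219.71229553222656), (113.15662384033203, 55.382625579833984), 10.880929946899414) [[508.5, -203.1999969482422], [519.0, -257.6000061035156], [630.0999755859375, -236.1999969482422], [619.7000122070312, -181.8000030517578]]
griptop 120 [ 562.2 -222.7  244.2] [26.33716728 26.6094897   7.73516954] ((561.9967041015625, -222.95236206054688), (22.12109375, 22.049972534179688), 20.923614501953125)
collar [ 562.60024903 -212.89673886  179.3263315 ]
scene fork rect ((570.56005859375, -219.19354248046875), (114.5413589477539, 59.93513488769531), 10.227890968322754) [[508.8999938964844, -199.89999389648438], [519.5, -258.8999938964844], [632.2000122070312, -238.5], [621.5999755859375, -179.5]]
griptop 57 [ 564.7 -220.7  242.6] [26.49978903 23.77864453  4.54093176] ((565.1015625, -221.49432373046875), (22.6173038482666, 25.151636123657227), 27.525745391845703)
collar [ 571.43132302 -213.28467793  179.2235043 ]
[ 527.42  160.48 -129.32  441.41] [-7409.3 25291. ] 2.13
[524.29  92.76 176.39 431.98] [10106.3 24750.4] 4.92
[527.4  159.53 -65.47  86.41] [-3751.4  4
[... 1628 characters left out ...]
    65,   70,   75,   80,   85,   90,   95,  100,  105,  110,  115]))
bottom (array([0, 0, 0, 0, 0, 0, 0, 0, 0, 0, 0, 0, 0, 0, 0, 0, 0, 0, 0, 0, 0, 0,
       0, 0, 0, 0, 0, 0, 0, 0, 0, 0, 0, 0, 0, 0, 0, 0, 0, 0, 0, 0, 1, 3]), array([-100,  -96,  -92,  -88,  -84,  -80,  -76,  -72,  -68,  -64,  -60,
        -56,  -52,  -48,  -44,  -40,  -36,  -32,  -28,  -24,  -20,  -16,
        -12,   -8,   -4,    0,    4,    8,   12,   16,   20,   24,   28,
         32,   36,   40,   44,   48,   52,   56,   60,   64,   68,   72,
         76]))
[-0.0087575   0.48875149 -0.8723791 ]
soju a [535.57361534 -15.37222207  10.15885844] [array([556., -18.,  21.]), array([536., -18.,   9.]), array([516., -16.,  38.])]
```

```bash
cat >> h.py <<'E'
def rotdown(yaw_y, d=(0,0,1)):
    "tool rotation: z=-d, y as near as possible to world yaw yaw_y (deg)"
    z=-np.array(d,float)/np.linalg.norm(d); y=np.array([np.cos(np.radians(yaw_y)),np.sin(np.radians(yaw_y)),0])
    y-=y@z*z; y/=np.linalg.norm(y); return R.from_matrix(np.c_[np.cross(y,z),y,z])
def rel(p1,r1,p0=None,r0=None):
    if p0 is None: _,p0,r0=st()
    sl=r0.inv().apply(np.array(p1)-p0); av=(r0.inv()*r1).as_rotvec()
    print('slide',(sl/1000).round(4).tolist(),'ang',(av/np.pi).round(4).tolist(),'| mm',np.linalg.norm(sl).round(),'deg',np.degrees(np.linalg.norm(av)).round(1))
E
python3 - <<'E'
from h import *
from scipy.optimize import least_squares
b=load('t0');P=cloud(b)
O=P[230:260,181:192].reshape(-1,3); I=P[233:258,200:216].reshape(-1,3)
O=O[O[:,2]>70]; I=I[(I[:,2]>45)]
dd=lambda az,t=np.pi/6:np.array([np.sin(t)*np.cos(az),np.sin(t)*np.sin(az),np.cos(t)])
def f(x):
    d=dd(x[2]);p=np.array([x[0],x[1],80])
    D=lambda Q:np.linalg.norm(np.cross(Q-p,d),axis=1)
    return np.r_[D(O)-36,D(I)-32]
r=least_squares(f,[527,160,-np.pi/2],loss='soft_l1',f_scale=2);x=r.x;d=dd(x[2]);p=np.array([x[0],x[1],80])
print(x,np.degrees(x[2]),np.abs(r.fun).mean(),'O',r.fun[:len(O)].mean(),'I',r.fun[len(O):].mean())
for n,bx in(('t0',(222,266,168,222)),('s0',(180,260,295,370))):
    Q=cloud(load(n))[bx[0]:bx[1],bx[2]:bx[3]].reshape(-1,3);t=(Q-p)@d;D=np.linalg.norm(np.cross(Q-p,d),axis=1)
    w=(D<38)&(D>30);print(n,np.sort(t[w])[-60::6].round(1),np.percentile(t[w],[0,.5,1,98,99,99.5]).round(1), np.abs(D[(t>10)&(t<70)&(D>25)&(D<45)]-34).mean())
    w=D<15;print('in bottom',np.sort(t[w])[:8].round(1))
# soju rims
Q=P[225:252,250:278].reshape(-1,3);Q=Q[(Q[:,2]>55)&(Q[:,2]<68)];print('soju a',cv2.minEnclosingCircle(Q[:,:2].astype(np.float32)))
s,p0,r0=st(); print(rotdown(10.5).as_matrix().round(2))
rel([560,-222,330],rotdown(10.5));
E
```

```text
[527.39566773 161.09576202  -1.54953433] -88.7817774817637 2.4009442870445943 O 3.075930820810401 I 0.9014633113306378
t0 [84.7 84.9 85.  85.1 85.3 85.6 86.  86.2 86.6 86.9] [-112.6 -105.6 -104.2   85.9   86.5   86.9] 2.8265125525682393
in bottom []
s0 [81.9 82.1 82.2 82.4 82.5 82.6 82.8 82.9 83.1 83.3] [-100.   -87.9  -82.8   82.5   82.9   83.1] 3.3980184335367376
in bottom [-78.7]
soju a ((536.9345703125, -16.75404930114746), 25.579561233520508)
[[-0.18  0.98  0.  ]
 [ 0.98  0.18  0.  ]
 [ 0.    0.   -1.  ]]
slide [-0.6003, -0.6252, -0.1024] ang [-0.0004, 0.0002, 0.2953] | mm 873.0 deg 53.2
```

Emit:
{"api": "drive_tool", "payload": {
  "claw": [-1,-1,-1,-1,-1],
  "slide": [
    [-0.04,-0.042,-0.02],
    [-0.08,-0.083,-0.04],
    [-0.12,-0.125,-0.06],
    [-0.16,-0.167,-0.08],
    [-0.2,-0.208,-0.1]
  ],
  "angular": [
    [0,0,0.02],
    [0,0,0.04],
    [0,0,0.06],
    [0,0,0.08],
    [0,0,0.1]
  ],
  "newtons": 60
}}

```text
time_s: 0.72
eef_pos: [386.7, 327.7, 327.9]
eef_rot: [-0.0, 0.378, 0.926, -0.0]
wrist_force: [0.8, 0.0, 0.5]
grip_width: 85.3
grip_force: 0.0
```

```bash
python3 -c "
from h import *
s,p,r=st();print(p,s['time_s'],s['qpos'].round(2))
rel([560,-222,330],rotdown(10.5))"
```

```text
[386.68915106 327.69257613 327.85337374] 0.725 [-0.92  0.24  0.16  1.71 -0.04  1.19  0.05]
slide [-0.5088, -0.2709, -0.0021] ang [-0.0001, 0.0, 0.1946] | mm 576.0 deg 35.0
```

Emit:
{"api": "drive_tool", "payload": {
  "claw": [-1,-1,-1,-1,-1],
  "slide": [
    [-0.05,-0.027,0],
    [-0.1,-0.054,0],
    [-0.15,-0.081,0],
    [-0.2,-0.108,0],
    [-0.25,-0.135,0]
  ],
  "angular": [
    [0,0,0.02],
    [0,0,0.04],
    [0,0,0.06],
    [0,0,0.08],
    [0,0,0.1]
  ]
}}

```text
time_s: 1.35
eef_pos: [471.0, 56.7, 327.4]
eef_rot: [-0.0, 0.518, 0.855, 0.0]
wrist_force: [1.0, 0.4, -1.2]
grip_width: 85.3
grip_force: 0.0
```

```bash
python3 -c "
from h import *
s,p,r=st();print(p,s['time_s'],s['qpos'].round(2))
rel([560,-222,330],rotdown(10.5))"
```

```text
[471.01351594  56.72343076 327.38844958] 1.35 [-0.52  0.2   0.38  1.79 -0.08  1.17  0.36]
slide [-0.2883, -0.05, -0.0026] ang [0.0, -0.0, 0.0948] | mm 293.0 deg 17.1
```

Emit:
{"api": "drive_tool", "payload": {
  "claw": [-1,-1,-1,-1,-1],
  "slide": [
    [-0.06,-0.01,0],
    [-0.12,-0.02,0],
    [-0.18,-0.03,0],
    [-0.24,-0.04,0],
    [-0.288,-0.05,-0.003]
  ],
  "angular": [
    [0,0,0.02],
    [0,0,0.04],
    [0,0,0.06],
    [0,0,0.08],
    [0,0,0.095]
  ]
}}

```text
time_s: 1.98
eef_pos: [560.4, -222.1, 329.8]
eef_rot: [-0.0, 0.64, 0.768, -0.0]
wrist_force: [0.5, 0.4, -0.4]
grip_width: 85.5
grip_force: 0.0
```

Run:
```python
from h import *
s,p,r=st();print(p,r.as_matrix().round(3),s['time_s'],s['qpos'].round(2))
c=snap('wrist','w0');P=cloud(c)
print(c['depth'].min(),(-c['extrinsics'][:3,:3].T@c['extrinsics'][:3,3]).round())
for lo,hi in((238,250),(172,178)):
    w=(abs(P[...,2]-(lo+hi)/2)<(hi-lo)/2)&(abs(P[...,0]-562)<100)&(abs(P[...,1]+222)<60)
    Q=P[w]; 
    if len(Q)>10:
        rc=cv2.minAreaRect(Q[:,:2].astype(np.float32));print(len(Q),Q.mean(0),rc,cv2.boxPoints(rc).round(1).tolist())
```

```text
[ 560.3931669  -222.06982581  329.80887878] [[-0.181  0.984 -0.001]
 [ 0.984  0.181 -0.   ]
 [ 0.    -0.001 -1.   ]] 1.975 [-0.03  0.44  0.53  1.48 -0.23  1.29  0.7 ]
0.0 [ 546. -149.  476.]
718 [ 560.86709905 -222.82024864  243.64194643] ((561.0997314453125, -223.81036376953125), (21.93525505065918, 22.213804244995117), 20.70767593383789) [[546.9000244140625, -217.3000030517578], [554.7999877929688, -238.10000610351562], [575.2999877929688, -230.3000030517578], [567.4000244140625, -209.5]]
3662 [ 577.5958778  -216.3734467   175.05374083] ((568.9275512695312, -220.89663696289062), (112.58206939697266, 54.12767028808594), 10.562646865844727) [[508.6000061035156, -204.60000610351562], [518.5999755859375, -257.79998779296875], [629.2000122070312, -237.1999969482422], [619.2999877929688, -184.0]]
```

View pics/w0.png

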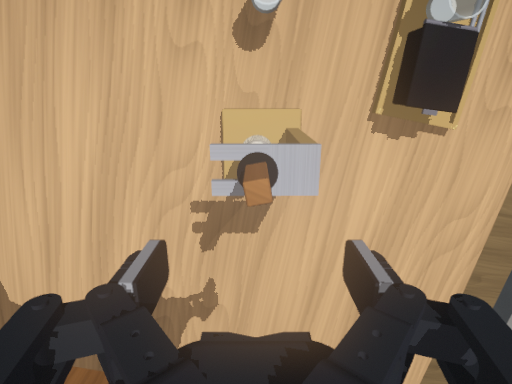

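Wrist view: the grip is the brown square at about (257,185), turned about 10° from the fork. The fork's open end points left at (212,170), and both fingers are clear of it.

```bash
python3 -c "
from h import *
rel([561,-223,210],rotdown(20.7))"
```

```text
slide [0.0061, 0.002, 0.12] ang [-0.0007, 0.0015, -0.0596] | mm 120.0 deg 10.7
```

```bash
python3 -c "
from h import *
s,p,r=st();print(p,s['qvel'].round(3),s['time_s'])
rel([561,-223,210],rotdown(20.7))"
```

```text
[ 560.1663811  -228.76589535  330.0481692 ] [-0.056 -0.053 -0.006  0.098  0.045 -0.028 -0.059] 2.025
slide [0.0061, 0.002, 0.12] ang [-0.0007, 0.0015, -0.0596] | mm 120.0 deg 10.7
```

Emit:
{"api": "drive_tool", "payload": {
  "claw": [-1,-1,-1,-1,-1],
  "slide": [
    [0.006,0.002,0.03],
    [0.006,0.002,0.05],
    [0.006,0.002,0.06],
    [0.006,0.002,0.06],
    [0.006,0.002,0.06]
  ],
  "angular": [
    [0,0,-0.03],
    [0,0,-0.06],
    [0,0,-0.06],
    [0,0,-0.06],
    [0,0,-0.06]
  ]
}}

```text
time_s: 2.65
eef_pos: [561.5, -213.7, 271.2]
eef_rot: [0.001, 0.564, 0.826, 0.0]
wrist_force: [0.4, 0.2, -1.1]
grip_width: 85.1
grip_force: 0.0
```

```bash
python3 -c "
from h import *
s,p,r=st();print(p,r.as_matrix().round(3),s['time_s'],s['qvel'].round(3))
c=snap('wrist','w1');P=cloud(c)
w=(abs(P[...,2]-244)<5)&(abs(P[...,0]-562)<30)&(abs(P[...,1]+222)<30);Q=P[w];print(len(Q),Q.mean(0),cv2.minAreaRect(Q[:,:2].astype(np.float32)))
rel([561,-223,210],rotdown(20.7))"
```

```text
[ 561.48454133 -213.73991519  271.18896306] [[-0.363  0.932  0.001]
 [ 0.932  0.363 -0.   ]
 [-0.001  0.001 -1.   ]] 2.65 [-0.001 -0.004  0.002 -0.004  0.002 -0.     0.007]
1148 [ 560.4882658  -222.40982531  243.67231873] ((560.7772827148438, -223.20286560058594), (21.998180389404297, 22.041601181030273), 20.641061782836914)
slide [-0.0083, -0.0039, 0.0613] ang [0.0003, 0.0003, 0.0034] | mm 62.0 deg 0.6
```

Emit:
{"api": "drive_tool", "payload": {
  "claw": [-1,-1,-1,-1,-1],
  "slide": [
    [-0.008,-0.004,0.002],
    [-0.008,-0.004,0.02],
    [-0.008,-0.004,0.05],
    [-0.008,-0.004,0.061],
    [-0.008,-0.004,0.061]
  ],
  "angular": [
    [0,0,0.003],
    [0,0,0.003],
    [0,0,0.003],
    [0,0,0.003],
    [0,0,0.003]
  ]
}}

```text
time_s: 3.32
eef_pos: [560.1, -222.8, 209.2]
eef_rot: [-0.0, 0.568, 0.823, -0.0]
wrist_force: [-0.2, 0.6, 1.0]
grip_width: 85.3
grip_force: 0.0
```

```bash
python3 -c "
from h import *
s,p,r=st();print(p,s['qvel'].round(3))
rel([560.9,-223,210],rotdown(20.7))"
```

```text
[ 560.13152325 -222.77811161  209.24086255] [-0.003 -0.019  0.007 -0.025  0.004  0.01  -0.005]
slide [-0.0005, 0.0006, -0.0008] ang [-0.0003, -0.0001, 0.0004] | mm 1.0 deg 0.1
```

Aligned, so close on the grip.

Emit:
{"api": "drive_tool", "payload": {
  "claw": [-0.3,0.3,1,1,1],
  "slide": [
    [0,0,0],
    [0,0,0],
    [0,0,0],
    [0,0,0],
    [0,0,0]
  ],
  "angular": [
    [0,0,0],
    [0,0,0],
    [0,0,0],
    [0,0,0],
    [0,0,0]
  ],
  "newtons": 60
}}

```text
time_s: 3.95
eef_pos: [560.5, -222.6, 209.8]
eef_rot: [0.0, 0.568, 0.823, 0.0]
wrist_force: [-1.7, -0.6, 4.9]
grip_width: 21.2
grip_force: 61.0
```

Emit:
{"api": "drive_tool", "payload": {
  "claw": [1,1,1,1,1],
  "slide": [
    [0,0,0],
    [0,0,0],
    [0,0,-0.01],
    [0,0,-0.02],
    [0,0,-0.02]
  ],
  "angular": [
    [0,0,0],
    [0,0,0],
    [0,0,0],
    [0,0,0],
    [0,0,0]
  ]
}}

```text
time_s: 4.58
eef_pos: [560.8, -222.8, 230.5]
eef_rot: [0.001, 0.568, 0.823, 0.0]
wrist_force: [0.1, 0.5, -0.6]
grip_width: 21.0
grip_force: 60.2
```

```bash
python3 -c "
from h import *
s,p,r=st();print(p,s['grip_width'],s['qpos'].round(2))
c=snap('scene','s1'); cv2.imwrite('pics/s1c.png',cv2.resize(c['frame'][60:260,180:380,::-1],(600,600),interpolation=cv2.INTER_CUBIC))"
```

```text
[ 560.81712103 -222.77093038  230.46882282] 20.972440932542916 [ 0.01  0.5   0.46  1.64 -0.25  1.05  0.91]
```

View pics/s1c.png

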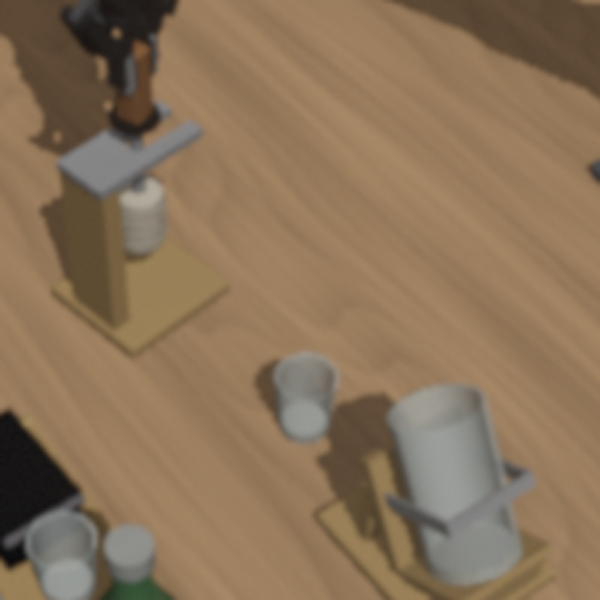

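The brush is firmly held and lifted about 20 mm, with its collar clear of the fork and its shaft in the slot (crop, about (135,150)). Next I slide it out of the slot's open front.

```bash
python3 -c "
from h import *
s,p,r=st();print(p,s['qvel'].round(3))
q=p-95*np.array([.983,.184,0]); rel(q,r)"
```

```text
[ 560.55229831 -222.57731103  229.86691926] [ 0.001  0.01  -0.005  0.012 -0.002 -0.005  0.002]
slide [0.0169, -0.0935, -0.0001] ang [0.0, 0.0, 0.0] | mm 95.0 deg 0.0
```

Emit:
{"api": "drive_tool", "payload": {
  "claw": [1,1,1,1,1],
  "slide": [
    [0.0036,-0.02,0],
    [0.0072,-0.04,0],
    [0.0108,-0.06,0],
    [0.0145,-0.08,0],
    [0.017,-0.094,0]
  ],
  "angular": [
    [0,0,0],
    [0,0,0],
    [0,0,0],
    [0,0,0],
    [0,0,0]
  ]
}}

```text
time_s: 5.25
eef_pos: [465.4, -240.1, 229.3]
eef_rot: [-0.0, 0.568, 0.823, -0.0]
wrist_force: [0.7, -0.5, -1.5]
grip_width: 21.2
grip_force: 60.3
```

Emit:
{"api": "drive_tool", "payload": {
  "claw": [1,1,1,1,1],
  "slide": [
    [0,0,-0.02],
    [0,0,-0.07],
    [0,0,-0.12],
    [0,0,-0.14],
    [0,0,-0.14]
  ],
  "angular": [
    [0,0,0],
    [0,0,0],
    [0,0,0],
    [0,0,0],
    [0,0,0]
  ]
}}

```text
time_s: 5.88
eef_pos: [467.0, -240.3, 370.4]
eef_rot: [0.001, 0.568, 0.823, 0.0]
wrist_force: [0.8, 0.8, -1.7]
grip_width: 20.9
grip_force: 60.4
```

```bash
cat >> h.py <<'E'
AZ=np.radians(-88.8); D=np.array([.5*np.cos(AZ),.5*np.sin(AZ),.866]); G=np.array([527.4,161.1,80])-44*D
def gl(t,yaw=10,off=(0,0,0)): return G+(t+170)*D+np.array(off), rotdown(yaw,D)
E
python3 -c "
from h import *
s,p,r=st();print(p,s['qvel'].round(3),G)
rel(*gl(165))"
```

```text
[ 467.01479914 -240.28151428  370.43815281] [ 0.001  0.027 -0.008  0.059 -0.004 -0.029  0.002] [526.93926676 183.09517504  41.896     ]
slide [0.2167, 0.1502, 0.0384] ang [-0.0386, 0.1627, 0.0653] | mm 266.0 deg 32.3
```

Emit:
{"api": "drive_tool", "payload": {
  "claw": [1,1,1,1,1],
  "slide": [
    [0.03,0.02,0.0],
    [0.082,0.057,0.0],
    [0.134,0.093,0.01],
    [0.185,0.128,0.025],
    [0.217,0.15,0.038]
  ],
  "angular": [
    [-0.006,0.025,0.01],
    [-0.015,0.062,0.025],
    [-0.024,0.1,0.04],
    [-0.033,0.139,0.056],
    [-0.039,0.163,0.065]
  ]
}}

```text
time_s: 6.5
eef_pos: [529.4, 18.3, 329.1]
eef_rot: [-0.176, 0.629, 0.732, 0.193]
wrist_force: [0.3, -0.6, -0.9]
grip_width: 20.8
grip_force: 60.3
```

Emit:
{"api": "drive_tool", "payload": {
  "claw": [1,1,1,1,1],
  "slide": [
    [0,0,0],
    [0,0,0],
    [0,0,0],
    [0,0,0],
    [0,0,0]
  ],
  "angular": [
    [0,0,0],
    [0,0,0],
    [0,0,0],
    [0,0,0],
    [0,0,0]
  ]
}}

```text
time_s: 7.12
eef_pos: [529.6, 15.8, 331.7]
eef_rot: [-0.173, 0.628, 0.733, 0.193]
wrist_force: [1.6, 0.8, 0.8]
grip_width: 21.3
grip_force: 60.4
```

Run:
```python
from h import *
from scipy.optimize import least_squares
s,p,r=st();print(p,s['qvel'].round(3),s['qpos'].round(2),r.as_matrix()[:,2].round(3),D)
rel(*gl(165))
ims=[]
for n in('scene','top','wrist'):
    c=snap(n,n[0]+'2'); ims.append(c)
a,b,w=[c['frame'] for c in ims]
g=np.hstack([cv2.resize(a[100:300,250:400],(300,400)),cv2.resize(b[190:290,150:265],(460,400))])
cv2.imwrite('pics/c2.png',g[:,:,::-1])
```

```text
[529.56020861  15.84042193 331.68600278] [-0.003  0.002 -0.002  0.002  0.     0.     0.002] [-0.05  0.38  0.4   1.67 -0.65  1.38  0.7 ] [-0.011  0.501 -0.865] [ 0.01047121 -0.49989034  0.866     ]
slide [-0.0002, 0.0009, -0.0004] ang [-0.0002, -0.0006, -0.0001] | mm 1.0 deg 0.1
```

View pics/c2.png

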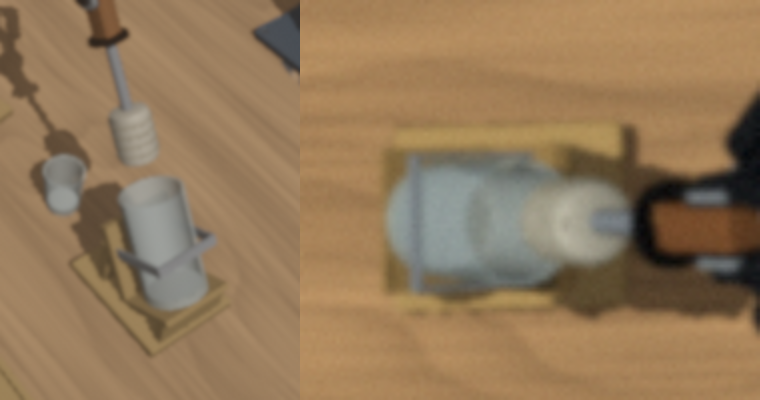

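View pics/w2.png

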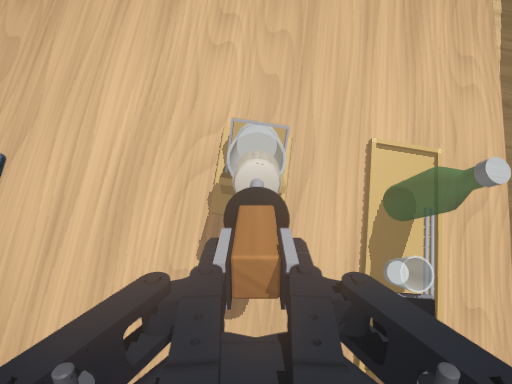

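The crops show the bristle head just above the mouth and in line with the glass. In the wrist view the head at (257,170) is centred on the glass rim at (257,155). One numeric check of the alignment follows.

Run:
```python
from h import *
from scipy.optimize import least_squares
e1=np.cross([0,1,0],D);e1/=np.linalg.norm(e1);e2=np.cross(D,e1);print(e1.round(2),e2.round(2))
for n in('s2','t2','w2','s0','t0'):
    Q=cloud(load(n)).reshape(-1,3)-G; t=Q@D;X=np.c_[Q@e1,Q@e2];rr=np.hypot(*X.T)
    w=(t>172)&(t<218)&(rr<32)
    if w.sum()>20 and '2' in n:
        f=least_squares(lambda c:np.hypot(*(X[w]-c).T)-22,[0,0],loss='soft_l1',f_scale=1.5);print(n,'brush',w.sum(),f.x.round(1),np.abs(f.fun).mean().round(2))
    w=(t>85)&(t<122)&(rr<42)&(rr>25)
    g=lambda c:(lambda d:np.where(abs(d-36)<abs(d-32),d-36,d-32))(np.hypot(*(X[w]-c).T))
    f=least_squares(g,[0,0],loss='soft_l1',f_scale=1.5);print(n,'glass',w.sum(),f.x.round(1),np.abs(f.fun).mean().round(2))
    w=(rr<38)&(rr>30)&(t<150);print('  rim t',np.percentile(t[w],[97,98.5,99.5]).round(1), 'bottom',np.percentile(t[(rr<27)&(t<100)],[2,10,50]).round(1) if ((rr<27)&(t<100)).sum() else '')
```

```text
[ 1.    0.   -0.01] [0.01 0.87 0.5 ]
s2 brush 439 [ 1.1 -1.6] 1.09
s2 glass 778 [2.8 0.7] 0.97
  rim t [125.9 126.6 127.3] bottom [-65.5 -61.7 -54. ]
t2 brush 185 [ 0.8 -1.3] 0.6
t2 glass 242 [-0.1 -0. ] 0.37
  rim t [129.  129.7 130.4] bottom [-64.6 -63.1   7. ]
w2 brush 428 [-0.6 -1.7] 0.4
w2 glass 240 [-1.  -0.8] 0.17
  rim t [128.9 129.2 129.4] bottom [6.3 7.  8.2]
s0 glass 780 [1.1 0.7] 1.05
  rim t [126.  126.6 127.1] bottom [-64.9 -62.4 -53.7]
t0 glass 362 [-0.1  0. ] 0.43
  rim t [129.2 130.1 130.9] bottom [-64.  -61.7   7.1]
```

Brush and glass axes agree to about 1.5 mm and the inside bottom reads about 7–8 mm. First stroke down.

Emit:
{"api": "drive_tool", "payload": {
  "claw": [1,1,1,1,1],
  "slide": [
    [0,0,0.02],
    [0,0,0.05],
    [0,0,0.08],
    [0,0,0.11],
    [0,0,0.12]
  ],
  "angular": [
    [0,0,0],
    [0,0,0],
    [0,0,0],
    [0,0,0],
    [0,0,0]
  ]
}}

```text
time_s: 7.9
eef_pos: [527.3, 77.4, 226.5]
eef_rot: [-0.175, 0.628, 0.734, 0.193]
wrist_force: [0.8, -0.3, -1.2]
grip_width: 21.3
grip_force: 60.3
```

Emit:
{"api": "drive_tool", "payload": {
  "claw": [1,1,1,1,1],
  "slide": [
    [0,0,0.012],
    [0,0,0.024],
    [0,0,0.032],
    [0,0,0.035],
    [0,0,0.035]
  ],
  "angular": [
    [0,0,0],
    [0,0,0],
    [0,0,0],
    [0,0,0],
    [0,0,0]
  ]
}}

```text
time_s: 8.52
eef_pos: [527.7, 93.8, 197.3]
eef_rot: [-0.174, 0.628, 0.733, 0.193]
wrist_force: [-0.1, -0.1, -0.6]
grip_width: 21.1
grip_force: 60.3
```

```bash
python3 -c "
from h import *
s,p,r=st();print(p,s['qvel'].round(3),s['wrist_force'],'t',(p-G)@D-170, (p-G)-((p-G)@D)*D)"
```

```text
[527.73055441  93.83471231 197.34506522] [ 0.003 -0.004  0.004 -0.006  0.004  0.004 -0.003] [-0.06966072 -0.09516482 -0.57900337] t 9.247619434037006 [-1.08565181  0.343691    0.22062679]
```

Emit:
{"api": "drive_tool", "payload": {
  "claw": [1,1,1,1,1],
  "slide": [
    [0,0,0.0005],
    [0,0,0.001],
    [0,0,0.0015],
    [0,0,0.002],
    [0,0,0.002]
  ],
  "angular": [
    [0,0,0],
    [0,0,0],
    [0,0,0],
    [0,0,0],
    [0,0,0]
  ]
}}

```text
time_s: 9.15
eef_pos: [527.7, 94.8, 195.6]
eef_rot: [-0.174, 0.628, 0.733, 0.193]
wrist_force: [0.6, 0.2, -0.6]
grip_width: 21.1
grip_force: 60.5
```

Emit:
{"api": "drive_tool", "payload": {
  "claw": [1,1,1,1,1],
  "slide": [
    [0,0,0.0005],
    [0,0,0.001],
    [0,0,0.0015],
    [0,0,0.002],
    [0,0,0.002]
  ],
  "angular": [
    [0,0,0],
    [0,0,0],
    [0,0,0],
    [0,0,0],
    [0,0,0]
  ]
}}

```text
time_s: 9.78
eef_pos: [528.1, 94.9, 194.9]
eef_rot: [-0.173, 0.628, 0.733, 0.194]
wrist_force: [-2.0, -7.2, 13.0]
grip_width: 20.9
grip_force: 62.6
```

Gentle contact with the bottom at about 15 N. Now up, and the second stroke.

Emit:
{"api": "drive_tool", "payload": {
  "claw": [1,1,1,1,1],
  "slide": [
    [0,0,-0.015],
    [0,0,-0.045],
    [0,0,-0.075],
    [0,0,-0.095],
    [0,0,-0.095]
  ],
  "angular": [
    [0,0,0],
    [0,0,0],
    [0,0,0],
    [0,0,0],
    [0,0,0]
  ]
}}

```text
time_s: 10.4
eef_pos: [529.4, 47.2, 277.3]
eef_rot: [-0.172, 0.629, 0.733, 0.194]
wrist_force: [-0.3, 0.6, -1.4]
grip_width: 20.8
grip_force: 60.4
```

Emit:
{"api": "drive_tool", "payload": {
  "claw": [1,1,1,1,1],
  "slide": [
    [0,0,0],
    [0,0,0.02],
    [0,0,0.045],
    [0,0,0.07],
    [0,0,0.085]
  ],
  "angular": [
    [0,0,0],
    [0,0,0],
    [0,0,0],
    [0,0,0],
    [0,0,0]
  ]
}}

```text
time_s: 11.02
eef_pos: [526.7, 92.2, 200.8]
eef_rot: [-0.175, 0.628, 0.734, 0.192]
wrist_force: [0.1, 0.2, -0.5]
grip_width: 21.0
grip_force: 60.3
```

Emit:
{"api": "drive_tool", "payload": {
  "claw": [1,1,1,1,1],
  "slide": [
    [0,0,0],
    [0,0,0.004],
    [0,0,0.008],
    [0,0,0.0095],
    [0,0,0.0095]
  ],
  "angular": [
    [0,0,0],
    [0,0,0],
    [0,0,0],
    [0,0,0],
    [0,0,0]
  ]
}}

```text
time_s: 11.65
eef_pos: [528.2, 94.8, 195.2]
eef_rot: [-0.173, 0.628, 0.733, 0.194]
wrist_force: [0.2, -3.6, 5.7]
grip_width: 21.1
grip_force: 61.4
```

Second bottom contact at about 7 N. Withdraw fully.

Emit:
{"api": "drive_tool", "payload": {
  "claw": [1,1,1,1,1],
  "slide": [
    [0,0,-0.015],
    [0,0,-0.05],
    [0,0,-0.085],
    [0,0,-0.12],
    [0,0,-0.14]
  ],
  "angular": [
    [0,0,0],
    [0,0,0],
    [0,0,0],
    [0,0,0],
    [0,0,0]
  ]
}}

```text
time_s: 12.28
eef_pos: [529.6, 23.6, 317.7]
eef_rot: [-0.172, 0.629, 0.733, 0.194]
wrist_force: [-0.5, -0.1, -0.2]
grip_width: 20.9
grip_force: 60.5
```

Emit:
{"api": "drive_tool", "payload": {
  "claw": [1,1,1,1,1],
  "slide": [
    [0,0,-0.01],
    [0,0,-0.03],
    [0,0,-0.04],
    [0,0,-0.04],
    [0,0,-0.04]
  ],
  "angular": [
    [0,0,0],
    [0,0,0],
    [0,0,0],
    [0,0,0],
    [0,0,0]
  ]
}}

```text
time_s: 12.9
eef_pos: [529.5, 5.9, 349.4]
eef_rot: [-0.174, 0.628, 0.733, 0.193]
wrist_force: [-0.2, 0.5, -0.1]
grip_width: 21.1
grip_force: 60.4
```

```bash
python3 -c "
from h import *
s,p,r=st();print(p,s['qvel'].round(3),s['time_s'])
rel([466,-240.5,372],rotdown(20.7))"
```

```text
[529.50368766   5.8965199  349.37208564] [-0.002  0.003 -0.002  0.002 -0.002  0.     0.002] 12.9
slide [-0.1896, -0.095, -0.1424] ang [0.0385, -0.1632, -0.0643] | mm 255.0 deg 32.3
```

Emit:
{"api": "drive_tool", "payload": {
  "claw": [1,1,1,1,1],
  "slide": [
    [-0.025,-0.012,-0.019],
    [-0.07,-0.035,-0.053],
    [-0.115,-0.058,-0.087],
    [-0.16,-0.08,-0.12],
    [-0.19,-0.095,-0.142]
  ],
  "angular": [
    [0.005,-0.021,-0.008],
    [0.014,-0.06,-0.024],
    [0.023,-0.098,-0.039],
    [0.032,-0.137,-0.054],
    [0.0385,-0.163,-0.064]
  ]
}}

```text
time_s: 13.52
eef_pos: [465.4, -242.7, 372.2]
eef_rot: [0.001, 0.569, 0.823, -0.001]
wrist_force: [-0.6, 0.6, -1.0]
grip_width: 20.8
grip_force: 60.4
```

Emit:
{"api": "drive_tool", "payload": {
  "claw": [1,1,1,1,1],
  "slide": [
    [0,0,0],
    [0,0,0.04],
    [0,0,0.08],
    [0,0,0.12],
    [0,0,0.135]
  ],
  "angular": [
    [0,0,0],
    [0,0,0],
    [0,0,0],
    [0,0,0],
    [0,0,0]
  ]
}}

```text
time_s: 14.15
eef_pos: [465.6, -239.1, 234.7]
eef_rot: [-0.002, 0.569, 0.822, 0.0]
wrist_force: [0.8, -0.0, -0.7]
grip_width: 21.5
grip_force: 60.3
```

Emit:
{"api": "drive_tool", "payload": {
  "claw": [1,1,1,1,1],
  "slide": [
    [0,0,0.006],
    [0,0,0.006],
    [0,0,0.006],
    [0,0,0.006],
    [0,0,0.006]
  ],
  "angular": [
    [0,0,0],
    [0,0,0],
    [0,0,0],
    [0,0,0],
    [0,0,0]
  ]
}}

```text
time_s: 14.78
eef_pos: [466.4, -241.1, 231.6]
eef_rot: [0.001, 0.569, 0.822, 0.0]
wrist_force: [-0.4, -0.2, -0.7]
grip_width: 21.2
grip_force: 60.3
```

Run:
```python
from h import *
from scipy.optimize import least_squares
s,p,r=st();print(p,s['qvel'].round(3),r.as_matrix()[:,2].round(4))
for n in('scene','top'):
    c=snap(n,n[0]+'3');Q=cloud(c).reshape(-1,3)-p
    w=(Q[:,2]<-120)&(Q[:,2]>-165)&(np.hypot(Q[:,0],Q[:,1])<32)
    if w.sum()>20:
        f=least_squares(lambda x:np.hypot(*(Q[w][:,:2]-x).T)-22,[0,0],loss='soft_l1',f_scale=1.5);print(n,'head off',w.sum(),f.x.round(1))
    h=(np.hypot(Q[:,0],Q[:,1])<24);print('z hist',np.percentile(Q[h&(Q[:,2]>-185)&(Q[:,2]<-100)][:,2],[1,3,50,98]) if h.sum() else '')
    cq=Q[(np.hypot(Q[:,0],Q[:,1])<23)&(np.hypot(Q[:,0],Q[:,1])>15)&(Q[:,2]>-45)&(Q[:,2]<-20)];print('collar z',np.median(cq[:,2]) if len(cq) else '')
for t in (([560.5,-222.7,230],rotdown(20.7)),): rel(*t)
```

```text
[ 466.43490098 -241.14458329  231.56180852] [-0.     0.002 -0.001  0.002 -0.001 -0.001  0.001] [ 1.5e-03  2.0e-04 -1.0e+00]
scene head off 207 [ 2.2 -0.3]
z hist [-165.71931321 -162.88443785 -120.31722522 -101.6932604 ]
collar z -31.07490527197365
top head off 77 [ 1.  -0.6]
z hist [-155.63815334 -152.84704855 -112.24949435 -106.51515727]
collar z -29.44737458775836
slide [-0.016, 0.0946, 0.0014] ang [0.0003, 0.0, -0.0004] | mm 96.0 deg 0.1
```

The brush is still upright with its collar where expected. Slide it back into the slot.

Emit:
{"api": "drive_tool", "payload": {
  "claw": [1,1,1,1,1],
  "slide": [
    [-0.0033,0.02,0],
    [-0.0067,0.04,0],
    [-0.01,0.06,0],
    [-0.0134,0.08,0],
    [-0.0157,0.0935,0]
  ],
  "angular": [
    [0,0,0],
    [0,0,0],
    [0,0,0],
    [0,0,0],
    [0,0,0]
  ]
}}

```text
time_s: 15.5
eef_pos: [560.1, -222.5, 231.0]
eef_rot: [0.0, 0.569, 0.822, 0.0]
wrist_force: [-0.0, -1.3, 0.0]
grip_width: 20.9
grip_force: 60.4
```

Emit:
{"api": "drive_tool", "payload": {
  "claw": [1,1,1,1,1],
  "slide": [
    [0,0,0],
    [0,0,0],
    [0,0,0.006],
    [0,0,0.014],
    [0,0,0.018]
  ],
  "angular": [
    [0,0,0],
    [0,0,0],
    [0,0,0],
    [0,0,0],
    [0,0,0]
  ]
}}

```text
time_s: 16.12
eef_pos: [558.9, -222.7, 212.4]
eef_rot: [-0.0, 0.569, 0.822, 0.0]
wrist_force: [0.1, -0.8, -1.3]
grip_width: 21.1
grip_force: 60.3
```

Emit:
{"api": "drive_tool", "payload": {
  "claw": [1,1,1,1,1],
  "slide": [
    [0,0,0],
    [0,0,0.001],
    [0,0,0.002],
    [0,0,0.0025],
    [0,0,0.003]
  ],
  "angular": [
    [0,0,0],
    [0,0,0],
    [0,0,0],
    [0,0,0],
    [0,0,0]
  ]
}}

```text
time_s: 16.75
eef_pos: [559.3, -222.8, 210.2]
eef_rot: [0.0, 0.569, 0.822, 0.0]
wrist_force: [0.0, 0.1, -0.6]
grip_width: 21.2
grip_force: 60.3
```

Emit:
{"api": "drive_tool", "payload": {
  "claw": [1,1,1,1,1],
  "slide": [
    [0,0,0.0005],
    [0,0,0.001],
    [0,0,0.001],
    [0,0,0.001],
    [0,0,0.001]
  ],
  "angular": [
    [0,0,0],
    [0,0,0],
    [0,0,0],
    [0,0,0],
    [0,0,0]
  ]
}}

```text
time_s: 17.38
eef_pos: [559.4, -222.9, 209.8]
eef_rot: [0.0, 0.569, 0.822, 0.001]
wrist_force: [-1.7, 0.3, 5.2]
grip_width: 20.7
grip_force: 61.3
```

The collar rests on the fork at about 5 N. Open slowly.

Emit:
{"api": "drive_tool", "payload": {
  "claw": [0.5,0.4,0.3,0.1,-0.2],
  "slide": [
    [0,0,0],
    [0,0,0],
    [0,0,0],
    [0,0,0],
    [0,0,0]
  ],
  "angular": [
    [0,0,0],
    [0,0,0],
    [0,0,0],
    [0,0,0],
    [0,0,0]
  ]
}}

```text
time_s: 18.0
eef_pos: [559.3, -222.8, 209.1]
eef_rot: [0.0, 0.569, 0.822, 0.0]
wrist_force: [-0.1, -0.2, 0.1]
grip_width: 51.0
grip_force: 0.0
```

Emit:
{"api": "drive_tool", "payload": {
  "claw": [-1,-1,-1,-1,-1],
  "slide": [
    [0,0,0],
    [0,0,0],
    [0,0,0],
    [0,0,-0.02],
    [0,0,-0.05]
  ],
  "angular": [
    [0,0,0],
    [0,0,0],
    [0,0,0],
    [0,0,0],
    [0,0,0]
  ]
}}

```text
time_s: 18.62
eef_pos: [558.8, -222.6, 259.0]
eef_rot: [-0.001, 0.569, 0.822, -0.0]
wrist_force: [0.2, 0.8, 0.1]
grip_width: 85.4
grip_force: 0.0
```

Emit:
{"api": "drive_tool", "payload": {
  "claw": [-1,-1,-1,-1,-1],
  "slide": [
    [0,0,-0.04],
    [0,0,-0.09],
    [0,0,-0.11],
    [0,0,-0.11],
    [0,0,-0.11]
  ],
  "angular": [
    [0,0,0],
    [0,0,0],
    [0,0,0],
    [0,0,0],
    [0,0,0]
  ]
}}

```text
time_s: 19.25
eef_pos: [558.8, -222.5, 368.0]
eef_rot: [-0.001, 0.569, 0.822, 0.0]
wrist_force: [-1.2, 0.4, -1.2]
grip_width: 85.6
grip_force: 0.0
```

Run:
```python
from h import *
c=snap('scene','s4');w=snap('wrist','w4');P=cloud(w)
m=(abs(P[...,2]-244)<5)&(abs(P[...,0]-562)<30)&(abs(P[...,1]+222)<30);Q=P[m];print(len(Q),Q.mean(0),cv2.minAreaRect(Q[:,:2].astype(np.float32)))
a=c['frame'];g=np.hstack([cv2.resize(a[60:360,130:380],(400,480)),cv2.resize(w['frame'][80:280,150:350],(400,480))])
cv2.imwrite('pics/f4.png',g[:,:,::-1])
```

```text
546 [ 558.89404992 -223.92527414  243.75317279] ((559.1505126953125, -224.3541259765625), (21.687271118164062, 21.806446075439453), 20.126676559448242)
```

View pics/f4.png

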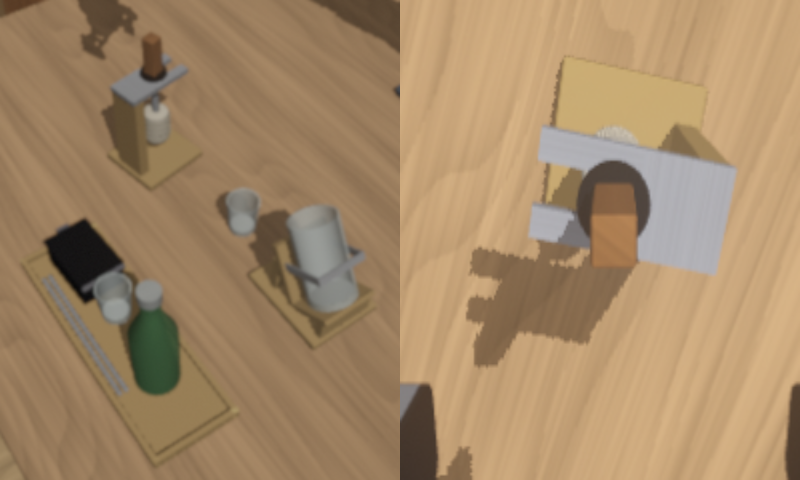

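The brush hangs upright by its collar in the fork, at (152,70) in the left panel. The bottle, box and small glasses stand where they were, and the gripper is clear.

```bash
python3 -c "
from rig import manip
print(manip.finish_job())"
```

```text
the job is handed in; nothing more can be done
None
```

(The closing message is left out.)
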